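# Lay the embroidery hoop level in its stand

## Robot

A 6-joint arm with a two-finger parallel gripper is mounted at the origin on the work surface. World frame = base frame: x ahead of the robot, y to its left, z up, the work surface at z = 0. Lengths are in m, angles in rad, forces in N, time in s.
With the tool pointing down it reaches from about 0.4 to 0.825 m from the base axis. Payload 7 kg.
Tool frame: the origin (TCP) lies at the very end of the fingers, on their centre line; the grasp point (between the pads) lies 19 mm behind it; y points along the fingers, x is the direction in which the jaws open and shut, and the axes are right-handed (so a half turn about y gives the same grasp; the last joint's range is limited). The gripper opens to 88 mm and grips with 3 to 60 N. Pads are 19 mm wide; open, the fingers measure 130 mm over their backs; the gripper's body (78 mm by 193 mm) begins 47 mm behind the grasp point.
Start: joints at [-0.932, 0.359, 0.012, 0, -1.224, -0.288], TCP at [0.232, -0.634, 0.227] pointing down, gripper open.
Joint ranges: [-3.07, 3.07], [-1.43, 2.12], [-1.02, 1.25], [-3.03, 1.67], [-3.05, -0], [-3.03, 3.03]. Speed limits (rad/s): [2.39, 2.39, 3.01, 3.14, 3.14, 3.14].

## Interface

Orientations are given as [roll, pitch, yaw] about the fixed x, y, z axes, in that order (R = Rz(yaw) Ry(pitch) Rx(roll)).
In Python, from station import arm gives the robot as it stands.
- The arm moves only by the tool move_arm, never from a script. Its arguments are lists of equal length, an entry for each row: "jaw": the closure, from 0 (fully open) to 1 (shut); "offset": the shift along the tool's x, y, z in m, a list of three; "roll": the turn about the tool's y in rad. In form: {"jaw": [jaw, ...], "offset": [[dx, dy, dz], ...], "roll": [roll, ...]}. A call has 1 to 5 rows; each row shifts and turns the commanded pose from where the row before left it, along the tool's axes as they then stand; what a row does not reach is not made up. A row lasts 1/8 s, in which the tool goes at most 62.5 mm and 10.7 degrees, less where a joint would pass 70% of its speed; a pose out of reach is approached as far as the arm can. A call is refused whole if a number of a shift passes 0.0625 or a number of a turn 0.188, either way. A call with a gripper value outside its range is refused whole. The fingers move at their own pace and stop on an object; "grip_force" is the grip in N (left out, the last holds). Time passes only in rows, so rows that do not move let the fingers close. It gives the time, the measured TCP pose, the force and the opening at its end, in the units of the state.
- arm.get_state(): the state, without advancing time (a new reading comes with each control period).
- arm.grab_frame(name): name is "side" or "top" or "wrist"; returns a dict with "pixels" (480x640x3 uint8, blue, green, red), "fovy" (degrees; the focal length in pixels is half the picture's height over the tangent of half this angle, whatever the lens; pixels are square), "cx", "cy" (the principal point, pixels), "dist_coeffs" ([k1, k2, p1, p2, k3] as OpenCV has them; the pictures are not rectified), "position" and "attitude" of the camera in the world; the wrist camera has in their place "hand_eye" (4x4, takes a point from camera to tool coordinates, whose origin is the TCP and whose axes are the tool frame's). Camera axes: x right, y down, z forward; pixel columns grow to the right and rows downward; lengths in m; the calibration is good to about 2 mm. A picture is of the moment at which its call begins: read the wrist's pose just before it. There is no depth.
- arm.job_done(): hands the job in, once; it reports no verdict.
Trained networks look in a picture, given as the dict that the camera call returned (one of the last four; its "shot" number tells which), for a name from the list of things; names that differ only in an ending like _2 or _b are one class to them, and where a whole thing is asked for, a point or a joint stands for the part that bears it (a point fixed in the world has none). Each returns a list of dicts, best first, with "p" (0 to 1); they miss things now and then, are a little off and sometimes report something else, mostly with a low value. They report only what shows in the picture. A call takes as long as a camera call.
- arm.recognise(picture, thing): "position" ([x, y, z] in m, in world coordinates, good to about 4 mm: the middle of the surface that is visible of it).
- arm.landmark_of(picture, thing): "position" ([x, y, z] in m, in world coordinates, good to about 4 mm: a listed point, or the origin of a listed thing).
The state is a dict: "t": time; "q": joint angles; "qd": joint speeds; "joint_efforts": joint torques, N m; "eef_pos": TCP position; "ee_rot": TCP orientation; "force": force on the tool from outside, world axes, zero at the start; "moment": the same for the moment, N m; "width": finger opening in m.
Only numpy, scipy, OpenCV 4.12 (cv2) and the standard library are available. Lean on these libraries where they do the work, as an engineer would, in place of code of your own. Each camera call takes 0.05 s, during which the arm holds its last target.

## Task

The empty embroidery hoop has been left tipped up in its table stand. Ease the red clamp lever off just enough for the hoop to turn (about a sixth of a turn; at a quarter turn the hoop flops loose), push the hoop over until it lies level, then swing the lever back to where it was so that the clamp is fully tight again. Do not disturb the bowl, the thread cone or the spare hoop.

Things in the scene. Friction and masses are not known exactly. Their poses are not given: they have to be found in the camera images.
- stand: Embroidery hoop stand fixed to the table: beech base 180 x 300 x 20 mm (own x, y, z). Origin at the centre of the base's underside, own z up, own -x its front (towards the robot, give or take the yaw). At own (0, -115) mm a post carries a grey split-clamp head, 70 x 46 mm, its top 193 mm above the table, which grips the hoop's stem. The hoop is on the head's +y side.
- lever (a joint): Angle of the red clamp lever on the head (rad; vertical axis). 0 to 0.08 at the start = tight, lever along the stand's -x; grows counter-clockwise seen from above (lever swings to the stand's -y side) as it backs off. From 0.75 the hoop turns under 1 to 2 N at its rim and felt still holds it where left; beyond 1.3 it may flop. Tight below 0.25. Stops at -0.25, 2.6. Needs 2 to 9 N at its tip.
- lever_pivot (a point): Point on the lever's turning axis, at the height of the lever's grip (about 224 mm above the table). From here the lever reaches 103 mm outwards; its outer 70 mm is a straight red bar 16 mm thick, nearly level, with clear air round and below it.
- lever_tip (a point): Centre line of the red lever 95 mm out from the pivot, about 224 mm above the table.
- hoop (a joint): Angle of the hoop about the stem (rad): 0 = level; positive = the rim on the stand's -x side is up and the far rim with the brass tension screw is down. Starts tipped up between 0.6 and 1.3. To level it, the raised rim goes towards the stand's -x and down.
- hoop_center (a point): Centre of the hoop, on the axis of its 25 mm stem, which runs level along the stand's y at own x = 0, 165 mm above the table; own (0, 55) mm of the stand. The hoop is a beech ring of 200 mm outer and 180 mm inner diameter, 12 mm high along its own z, open inside; own z is upright when it lies level, own y lies along the stem.
- hoop_near (a point): Point on the hoop's upper face, in the middle of the ring's 10 mm width, at the rim on own -x, 95 mm from the hoop's centre: the raised rim.
- bowl: Green glass bowl, 160 mm across, 55 mm high, standing on the table; origin at the centre of its underside. To be left alone.
- cone: Blue cone of thread, 72 mm across, 125 mm high, standing upright; origin at the centre of its underside. To be left alone.
- spare_hoop: Small spare wooden hoop, 130 mm across, 12 mm high, lying flat; origin at the centre of its underside. To be left alone.

How it is judged:
On the way, in this order (a step that is already met when the one before it is completed fails the run):
1. the clamp lever is backed off (beyond 0.45 rad) with the hoop still tipped up (over 0.3 rad) (value of joint lever above 0.45 rad and angle between the z axis of hoop_center and the z axis of stand, either way round above 0.3 rad), for 0.2 s.
2. the hoop lies level (within 0.12 rad) while the clamp is still eased off (value of joint lever above 0.45 rad and angle between the z axis of hoop_center and the z axis of stand, either way round below 0.12 rad), for 0.2 s.
At the end, for the whole second after the job is handed in: The clamp lever is back at tight (joint below 0.25 rad), the hoop lies level within 0.12 rad (7 degrees), hoop and lever at rest; bowl, cone and spare hoop where they stood (within 30 mm) (value of joint lever below 0.25 rad and angle between the z axis of hoop_center and the z axis of stand, either way round below 0.12 rad and velocity of joint hoop between -0.05 and 0.05 rad/s and velocity of joint lever between -0.05 and 0.05 rad/s); the robot touches nothing.
It fails at once if the clamp lever is backed off beyond a quarter turn (1.6 rad) (value of joint lever above 1.6 rad).
It fails at once if the bowl is moved by more than 30 mm (distance of bowl from where it was at the start of the episode above 0.03 m).
It fails at once if the thread cone is moved by more than 30 mm or tipped (distance of cone from where it was at the start of the episode above 0.03 m or angle between cone's own z axis and vertical above 0.5 rad).
It fails at once if the spare hoop is moved by more than 30 mm (distance of spare_hoop from where it was at the start of the episode above 0.03 m).
It also fails if it takes over 64 s, if anything falls off the work surface, if the arm or the gripper's body presses on something with over 40 N, if the wrist force passes 120 N, or if a joint passes its speed limit or range.

## Working session

There is one attempt and no reset: what is moved stays moved. The work goes in short steps, Python scripts to look and compute and a tool call to move; the robot and the scene stay as the last step left them, time stands still between calls to the robot, and variables do not carry over. Pictures are saved under pics/ and viewed, and the job is handed in when it is done.

Besides the shell and the picture viewer there is one more tool, called as name(argument=value, ...) on one line, values as JSON. move_arm: Moves the arm, as the interface text tells. Its arguments: {"type":"object","properties":{"jaw":{"type":"array","items":{"type":"number"}},"offset":{"type":"array","items":{"type":"array","items":{"type":"number"}}},"roll":{"type":"array","items":{"type":"number"}},"grip_force":{"type":"number"}},"required":["jaw","offset","roll"]}

```bash
ls; mkdir -p pics
python3 - <<'E'
from station import arm
import cv2
print(arm.get_state())
for n in ("side","top"):
    f=arm.grab_frame(n); cv2.imwrite(f"pics/{n}0.png",f["pixels"])
    print(n,f["position"],f["attitude"],f["fovy"])
    for t in ("stand","lever_pivot","lever_tip","hoop_center","hoop_near","bowl","cone","spare_hoop"):
        r=arm.landmark_of(f,t); print(t,[(x["position"],x["p"]) for x in r[:2]])
print(arm.get_state()["t"])
E
```

```text
pics
{'t': 0.0, 'q': array([-9.31939456e-01,  3.59376885e-01,  1.10536070e-02, -3.25477406e-04,
       -1.22411661e+00, -2.88078389e-01]), 'qd': array([ 0.00048829,  0.00087036,  0.00090279, -0.0004942 ,  0.00012913,
       -0.00116644]), 'joint_efforts': array([ 2.26515564e-03, -5.82724142e+01,  2.93050933e+01,  6.99721009e+00,
        6.93308990e-03, -1.43171255e-04]), 'eef_pos': array([ 0.23172948, -0.63344862,  0.22563133]), 'ee_rot': array([-1.57062269e+00, -1.66276889e-03,  1.92146382e+00]), 'force': array([ 0.16942118, -0.01106902, -0.21755361]), 'moment': array([-0.04424186, -0.0644318 , -0.01221059]), 'width': 0.08789167501939898}
side [-0.02638254  0.96983569  0.93485153] [-2.18764569 -0.01503768 -2.61564914] 44.66476060500776
stand [([0.6036, 0.0599, -0.0026], 0.88)]
lever_pivot [([0.6058, -0.0607, 0.2268], 0.79)]
lever_tip [([0.5188, -0.0861, 0.2253], 0.65), ([0.5446, 0.4084, -0.0013], 0.27)]
hoop_center [([0.5898, 0.1105, 0.166], 0.92)]
hoop_near [([0.5399, 0.0978, 0.2399], 0.95)]
bowl [([0.5419, 0.4087, -0.0022], 0.74)]
cone [([0.6305, -0.3414, -0.0023], 0.64)]
spare_hoop [([0.377, -0.3577, 0.0033], 0.9)]
top [0.39385628 0.03170824 1.45728422] [-3.04984509 -0.01856095 -1.5909049 ] 53.609248656835874
stand [([0.6061, 0.0545, 0.0036], 0.96)]
lever_pivot [([0.6102, -0.0618, 0.227], 0.83)]
lever_tip [([0.5181, -0.0853, 0.2251], 0.78)]
hoop_center [([0.5906, 0.1103, 0.166], 0.85)]
hoop_near [([0.5418, 0.0975, 0.2434], 0.9)]
bowl []
cone [([0.6314, -0.3415, 0.0013], 0.63)]
spare_hoop []
0.9
```

View pics/side0.png

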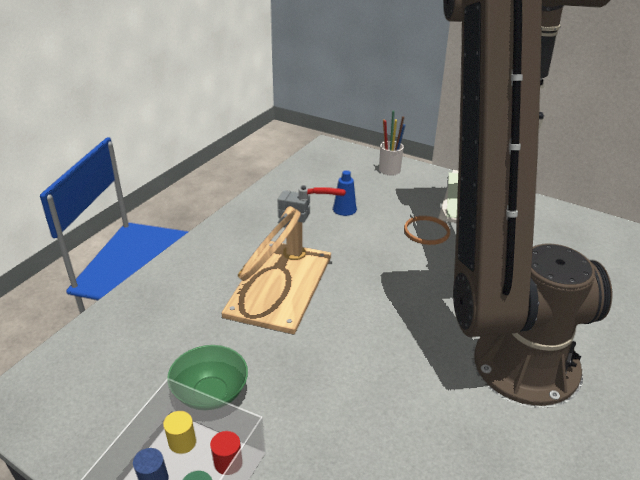

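View pics/top0.png

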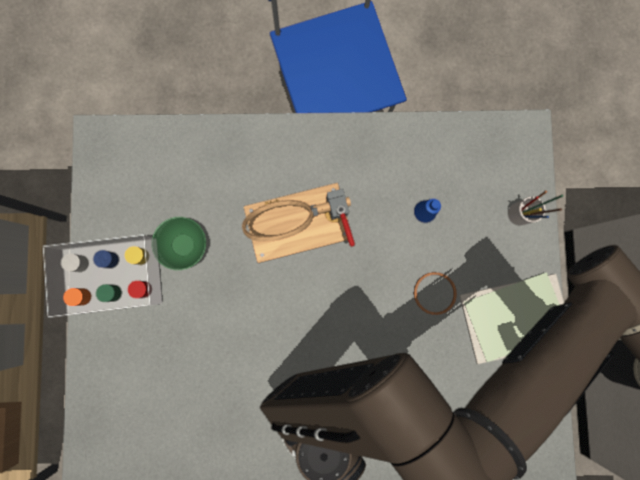

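The pictures match the networks: the stand is at top-view pixel (300,225), yawed about 0.25. The lever runs from (338,208) to (352,243) and the hoop is tipped about 0.92 rad. I'll go above the lever with the jaws straddling it.

move_arm(jaw=[0, 0, 0, 0, 0], offset=[[0, -0.04, 0], [0.015, -0.025, -0.015], [0.032, 0, -0.037], [0.032, 0, -0.037], [0.032, 0, -0.037]], roll=[0, 0, 0.08, 0, 0])

```text
t: 1.52
eef_pos: [0.3193, -0.4892, 0.2917]
ee_rot: [-1.571, 0.0, 1.841]
force: [1.8, 0.8, -1.1]
width: 0.088
```

move_arm(jaw=[0, 0, 0, 0, 0], offset=[[0.032, 0, -0.037], [0.032, 0, -0.037], [0.032, 0, -0.037], [0.032, 0, -0.037], [0.032, 0, -0.037]], roll=[0, 0, 0, 0, 0])

```text
t: 2.15
eef_pos: [0.4549, -0.2853, 0.2919]
ee_rot: [-1.571, 0.0, 1.842]
force: [0.9, -0.3, 0.3]
width: 0.0877
```

```bash
cat > h.py <<'E'
from station import arm
import cv2, numpy as np
from scipy.spatial.transform import Rotation as Ro
def tool(target):
    s=arm.get_state(); R=Ro.from_euler('xyz',s["ee_rot"]).as_matrix()
    print("t",s["t"],"tcp",s["eef_pos"].round(4),"rot",s["ee_rot"].round(3),"F",s["force"].round(1),"w",round(s["width"],4),"q",s["q"].round(2))
    if target is not None: print("tool delta",(R.T@(np.array(target)-s["eef_pos"])).round(4))
def marks(names,cams=("side","top"),tag=None):
    out={}
    for n in cams:
        f=arm.grab_frame(n)
        if tag: cv2.imwrite(f"pics/{n}_{tag}.png",f["pixels"])
        for t in names:
            r=arm.landmark_of(f,t); print(n,t,[(x["position"],x["p"]) for x in r[:1]])
E
python3 - <<'E'
from h import *
tool([0.531,-0.082,0.29])
E
```

```text
t 2.15 tcp [ 0.4549 -0.2853  0.2919] rot [-1.571  0.     1.842] F [ 0.9 -0.3  0.3] w 0.0877 q [-0.19  0.09 -0.19  0.   -1.29 -1.11]
tool delta [ 0.1756  0.0019 -0.1277]
```

move_arm(jaw=[0, 0, 0, 0, 0], offset=[[0.042, 0, -0.03], [0.042, 0, -0.03], [0.042, 0, -0.03], [0.042, 0, -0.03], [0, 0, 0]], roll=[0, 0, 0, 0, 0])

```text
t: 2.78
eef_pos: [0.5258, -0.09, 0.2915]
ee_rot: [-1.571, -0.0, 1.845]
force: [-0.3, 0.9, 0.4]
width: 0.088
```

Run:
```python
from h import *
tool([0.531,-0.082,0.205])
s=arm.get_state()
f=arm.grab_frame("wrist"); cv2.imwrite("pics/w1.png",f["pixels"])
for t in ("lever_pivot","lever_tip","hoop_near"):
    print(t,arm.landmark_of(f,t)[:1])
```

```text
t 2.775 tcp [ 0.5258 -0.09    0.2915] rot [-1.571 -0.     1.845] F [-0.3  0.9  0.4] w 0.088 q [ 0.2   0.09 -0.19 -0.   -1.29 -1.49]
tool delta [ 0.0063  0.0865 -0.0071]
lever_pivot [{'position': [0.6095, -0.0601, 0.2235], 'p': 0.73}]
lever_tip [{'position': [0.5106, -0.087, 0.2251], 'p': 0.78}]
hoop_near [{'position': [0.5137, -0.0867, 0.2231], 'p': 0.62}]
```

View pics/w1.png

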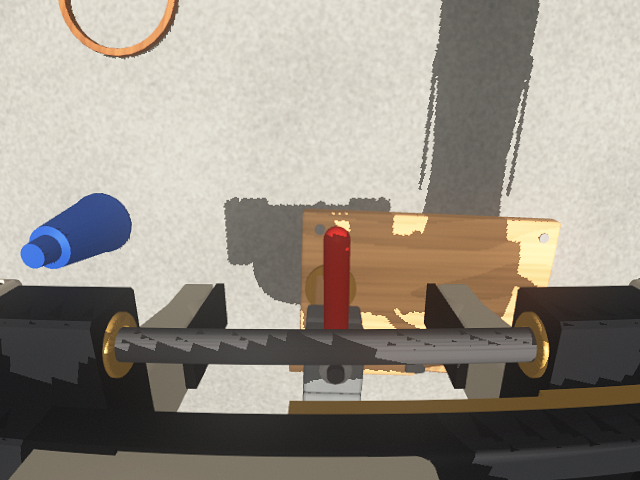

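The lever (pixels 337, 230–330) sits centred between the fingers, with nothing below the pads. I'll descend and grip lightly.

move_arm(jaw=[0, 0, 0, 0.3, 0.5], offset=[[0.003, 0.03, -0.004], [0.003, 0.03, -0.003], [0, 0.026, 0], [0, 0, 0], [0, 0, 0]], roll=[0, 0, 0, 0, 0], grip_force=12)

```text
t: 3.6
eef_pos: [0.5306, -0.0859, 0.2067]
ee_rot: [-1.572, 0.001, 1.841]
force: [0.0, -0.2, -0.4]
width: 0.073
```

move_arm(jaw=[1, 1, 1, 1], offset=[[0, 0, 0], [0, 0, 0], [0, 0, 0], [0, 0, 0]], roll=[0, 0, 0, 0])

```text
t: 4.1
eef_pos: [0.5301, -0.0851, 0.2057]
ee_rot: [-1.571, 0.0, 1.842]
force: [0.3, -0.0, -0.8]
width: 0.0333
```

Run:
```python
from h import *
tool(None)
```

```text
t 4.1 tcp [ 0.5301 -0.0851  0.2057] rot [-1.571  0.     1.842] F [ 0.3 -0.  -0.8] w 0.0333 q [ 0.21  0.15 -0.32 -0.   -1.1  -1.51]
```

move_arm(jaw=[1, 1, 1, 1], offset=[[0, 0, 0], [0, 0, 0], [0, 0, 0], [0, 0, 0]], roll=[0, 0, 0, 0])

```text
t: 4.6
eef_pos: [0.5297, -0.0845, 0.2055]
ee_rot: [-1.57, -0.001, 1.842]
force: [-3.5, 5.2, 2.2]
width: 0.0158
```

move_arm(jaw=[1, 1, 1, 1, 1], offset=[[-0.008, 0, -0.0004], [-0.008, 0, -0.0004], [-0.008, 0, -0.0004], [-0.008, 0, -0.0004], [-0.008, 0, -0.0004]], roll=[-0.1, -0.1, -0.1, -0.1, -0.1])

```text
t: 5.22
eef_pos: [0.5507, -0.1184, 0.2063]
ee_rot: [-1.573, 0.0, 2.346]
force: [-0.6, 9.2, 5.4]
width: 0.0155
```

Run:
```python
from h import *
tool(None)
marks(["lever_tip","lever_pivot"],tag="a")
tool(None)
```

```text
t 5.225 tcp [ 0.5507 -0.1184  0.2063] rot [-1.573  0.     2.346] F [-0.6  9.2  5.4] w 0.0155 q [ 0.13  0.19 -0.27 -0.   -1.11 -0.93]
side lever_tip [([0.5419, -0.1308, 0.2247], 0.58)]
side lever_pivot [([0.6056, -0.0607, 0.2291], 0.61)]
top lever_tip []
top lever_pivot []
t 5.525 tcp [ 0.5511 -0.1188  0.2064] rot [-1.573e+00  1.000e-03  2.342e+00] F [0.6 5.  5. ] w 0.016 q [ 0.13  0.19 -0.27 -0.   -1.11 -0.93]
```

move_arm(jaw=[1, 1, 1, 1, 1], offset=[[-0.008, 0, -0.0004], [-0.008, 0, -0.0004], [-0.008, 0, -0.0004], [-0.008, 0, -0.0004], [-0.008, 0, -0.0004]], roll=[-0.1, -0.1, -0.1, -0.1, -0.1])

```text
t: 6.15
eef_pos: [0.5848, -0.1382, 0.2067]
ee_rot: [-1.574, 0.002, 2.846]
force: [-2.1, 14.3, 10.0]
width: 0.0153
```

Run:
```python
from h import *
tool(None)
marks(["lever_tip","lever_pivot","hoop_near"],tag="b")
tool(None)
```

```text
t 6.15 tcp [ 0.5848 -0.1382  0.2067] rot [-1.574e+00  2.000e-03  2.846e+00] F [-2.1 14.3 10. ] w 0.0153 q [ 0.09  0.25 -0.19 -0.   -1.13 -0.39]
side lever_tip [([0.5847, -0.1514, 0.2263], 0.64)]
side lever_pivot [([0.5995, -0.0604, 0.2297], 0.74)]
side hoop_near [([0.538, 0.099, 0.2403], 0.65)]
top lever_tip [([0.6309, -0.3411, -0.0018], 0.58)]
top lever_pivot []
top hoop_near [([0.54, 0.1003, 0.2434], 0.62)]
t 6.55 tcp [ 0.5854 -0.1383  0.2069] rot [-1.574  0.003  2.843] F [-1.  12.   8.1] w 0.0154 q [ 0.09  0.25 -0.19 -0.   -1.13 -0.39]
```

View pics/side_b.png

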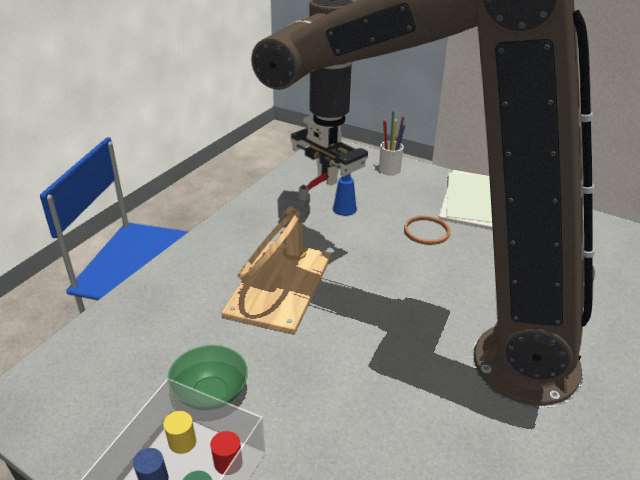

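The lever is now at about 1.04 and the hoop is still tipped. I'll open and lift.

move_arm(jaw=[0.4, 0.4, 0.4, 0.4, 0.4], offset=[[0, 0, 0], [0, 0, 0], [0, -0.03, 0], [0, -0.04, 0], [0, -0.04, 0]], roll=[0, 0, 0, 0, 0])

```text
t: 7.18
eef_pos: [0.5832, -0.1407, 0.3163]
ee_rot: [-1.57, -0.001, 2.841]
force: [0.1, 0.7, -0.2]
width: 0.0523
```

Run:
```python
from h import *
tool(None)
marks(["lever_tip","lever_pivot","hoop_near"],tag="c")
yaw=0.24
c=np.array([0.590,0.1105])
Rz=np.array([[np.cos(yaw),-np.sin(yaw)],[np.sin(yaw),np.cos(yaw)]])
for p in ([-.055,0],[-.08,0]):print(c+Rz@np.array(p))
p=c+Rz@np.array([-.055,0]); tool([*p,0.31])
```

```text
t 7.175 tcp [ 0.5832 -0.1407  0.3163] rot [-1.570e+00 -1.000e-03  2.841e+00] F [ 0.1  0.7 -0.2] w 0.0523 q [ 0.09  0.19 -0.01  0.   -1.37 -0.39]
side lever_tip [([0.5833, -0.1512, 0.2263], 0.61)]
side lever_pivot [([0.6026, -0.0613, 0.2259], 0.77)]
side hoop_near [([0.5392, 0.1023, 0.241], 0.62)]
top lever_tip []
top lever_pivot [([0.6089, -0.0625, 0.2279], 0.46)]
top hoop_near [([0.543, 0.1003, 0.2412], 0.54)]
[0.53657641 0.09742636]
[0.51229296 0.09148379]
t 7.575 tcp [ 0.5831 -0.1404  0.3142] rot [-1.570e+00 -2.000e-03  2.841e+00] F [ 0.7 -0.2  0. ] w 0.0523 q [ 0.09  0.19 -0.02 -0.   -1.36 -0.39]
tool delta [ 0.1147  0.0043 -0.2134]
```

move_arm(jaw=[1, 1, 1, 1, 1], offset=[[0.023, 0, -0.0427], [0.023, 0, -0.0427], [0.023, 0, -0.0427], [0.023, 0, -0.0427], [0.023, 0, -0.0427]], roll=[0, 0, 0, 0, 0])

```text
t: 8.2
eef_pos: [0.5361, 0.099, 0.3148]
ee_rot: [-1.57, -0.001, 2.842]
force: [1.5, 0.8, -0.1]
width: 0.0082
```

move_arm(jaw=[1, 1, 1, 1, 1], offset=[[0, 0, 0], [0, 0, 0], [0, 0, 0], [0, 0, 0], [0, 0, 0]], roll=[-0.18, -0.18, -0.18, 0, 0])

```text
t: 8.82
eef_pos: [0.5367, 0.0976, 0.3151]
ee_rot: [-1.571, -0.001, -2.906]
force: [-0.6, 0.4, -0.4]
width: 0.0005
```

Run:
```python
from h import *
tool([.5366,.0974,.31])
f=arm.grab_frame("wrist"); cv2.imwrite("pics/w2.png",f["pixels"])
```

```text
t 8.825 tcp [0.5367 0.0976 0.3151] rot [-1.571e+00 -1.000e-03 -2.906e+00] F [-0.6  0.4 -0.4] w 0.0005 q [ 0.54  0.1  -0.13  0.   -1.34 -0.3 ]
tool delta [0.0002 0.0051 0.0002]
```

View pics/w2.png

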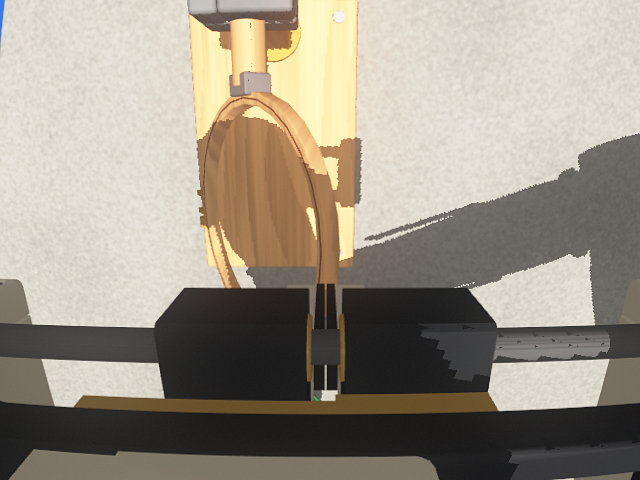

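move_arm(jaw=[1, 1, 1, 1, 1], offset=[[-0.005, 0.04, 0], [0, 0.02, 0], [0.005, 0.009, 0], [0.005, 0.009, 0], [0.005, 0.008, 0]], roll=[0, 0, 0, 0, 0])

```text
t: 9.5
eef_pos: [0.5233, 0.0939, 0.2315]
ee_rot: [-1.57, -0.005, -2.903]
force: [-24.8, 0.0, 24.1]
width: 0.0014
```

move_arm(jaw=[1, 1, 1, 1, 1], offset=[[0.005, 0.007, 0], [0.005, 0.008, 0], [0.005, 0.008, 0], [0.003, 0.008, 0], [0.003, 0.008, 0]], roll=[0, 0, 0, 0, 0])

```text
t: 10.12
eef_pos: [0.5067, 0.0903, 0.1905]
ee_rot: [-1.571, 0.0, -2.902]
force: [-2.4, 0.0, 1.6]
width: 0.0006
```

Run:
```python
from h import *
tool(None)
f=arm.grab_frame("side"); cv2.imwrite("pics/side_d.png",f["pixels"][150:390,180:500].repeat(2,0).repeat(2,1))
for t in("hoop_near","hoop_center"):print(arm.landmark_of(f,t)[:1])
```

```text
t 10.125 tcp [0.5067 0.0903 0.1905] rot [-1.571  0.    -2.902] F [-2.4  0.   1.6] w 0.0006 q [ 0.56  0.12 -0.39  0.   -1.06 -0.32]
[{'position': [0.5006, 0.0916, 0.189], 'p': 0.89}]
[]
```

View pics/side_d.png

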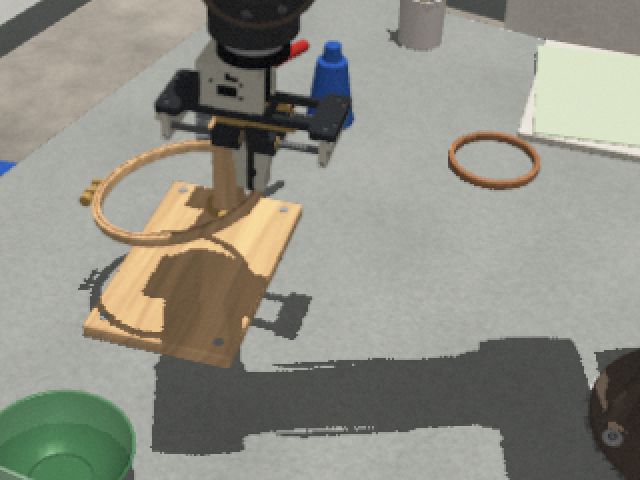

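The hoop has followed the finger. Its rim reads z 0.189, so about 0.19 rad is left. Another 19 mm down to go.

move_arm(jaw=[1, 1, 1, 1, 1], offset=[[0.001, 0.006, 0], [0, 0.005, 0], [0, 0.005, 0], [0, 0.004, 0], [0, 0, 0]], roll=[0, 0, 0, 0, 0])

```text
t: 10.9
eef_pos: [0.5059, 0.0902, 0.1703]
ee_rot: [-1.571, -0.0, -2.901]
force: [0.3, -0.0, 0.8]
width: 0.0002
```

move_arm(jaw=[1, 1], offset=[[0, 0, 0], [0, 0, 0]], roll=[0, 0])

```text
t: 11.15
eef_pos: [0.5059, 0.0902, 0.1707]
ee_rot: [-1.571, 0.0, -2.902]
force: [-1.3, 0.1, 0.2]
width: 0.0004
```

move_arm(jaw=[1, 1, 1, 1], offset=[[0, -0.03, 0], [0, -0.06, 0], [0, -0.06, 0], [0, 0, 0]], roll=[0, 0, 0, 0])

```text
t: 11.65
eef_pos: [0.508, 0.0908, 0.3261]
ee_rot: [-1.572, 0.01, -2.901]
force: [-1.3, 0.4, -1.2]
width: 0.0001
```

Run:
```python
from h import *
tool(None)
marks(["hoop_near","hoop_center","lever_tip"],tag="e")
f=arm.grab_frame("side")
for t in("hoop_near","hoop_center"):print(arm.landmark_of(f,t)[:1])
```

```text
t 11.65 tcp [0.508  0.0908 0.3261] rot [-1.572  0.01  -2.901] F [-1.3  0.4 -1.2] w 0.0001 q [ 0.56  0.04 -0.17  0.   -1.35 -0.32]
side hoop_near [([0.4982, 0.0885, 0.1686], 0.96)]
side hoop_center []
side lever_tip [([0.5817, -0.1513, 0.2254], 0.48)]
top hoop_near []
top hoop_center []
top lever_tip [([0.5823, -0.1532, 0.2283], 0.56)]
[{'position': [0.4987, 0.0907, 0.1698], 'p': 0.9}]
[]
```

View pics/side_e.png

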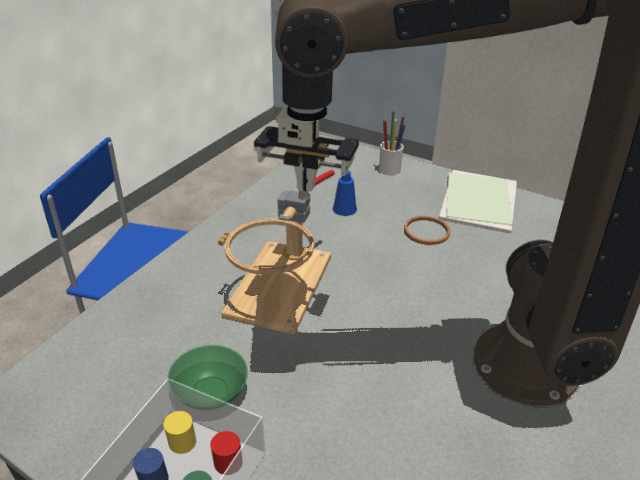

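The hoop is level: its rim point reads z 0.169–0.170, against 0.171 for level. The lever is unchanged. I'll go back to it.

Run:
```python
from h import *
tool([0.5845,-0.139,0.31])
```

```text
t 12.2 tcp [0.5057 0.0901 0.3201] rot [-1.571e+00 -1.000e-03 -2.902e+00] F [-1.   0.4 -1. ] w 0.0004 q [ 0.56  0.04 -0.18  0.   -1.35 -0.32]
tool delta [-0.0221  0.0101  0.2412]
```

move_arm(jaw=[0, 0, 0, 0, 0], offset=[[-0.0044, 0, 0.0482], [-0.0044, 0, 0.0482], [-0.0044, 0, 0.0482], [-0.0044, 0, 0.0482], [-0.0044, 0, 0.0482]], roll=[0, 0, 0, 0, 0])

```text
t: 12.82
eef_pos: [0.5848, -0.1403, 0.3204]
ee_rot: [-1.571, -0.0, -2.902]
force: [1.4, 0.3, 0.7]
width: 0.0449
```

move_arm(jaw=[0, 0, 0, 0, 0], offset=[[0, 0, 0], [0, 0, 0], [0, 0, 0], [0, 0, 0], [0, 0, 0]], roll=[0.18, 0.18, 0.18, 0, 0])

```text
t: 13.45
eef_pos: [0.5844, -0.1387, 0.3204]
ee_rot: [-1.571, -0.0, 2.846]
force: [-0.1, 0.5, 0.6]
width: 0.0869
```

Run:
```python
from h import *
tool([0.5848,-0.1385,0.2065])
f=arm.grab_frame("wrist"); cv2.imwrite("pics/w3.png",f["pixels"])
```

```text
t 13.45 tcp [ 0.5844 -0.1387  0.3204] rot [-1.571 -0.     2.846] F [-0.1  0.5  0.6] w 0.0869 q [ 0.09  0.19 -0.01 -0.   -1.37 -0.39]
tool delta [-0.0003  0.1139 -0.0003]
```

View pics/w3.png

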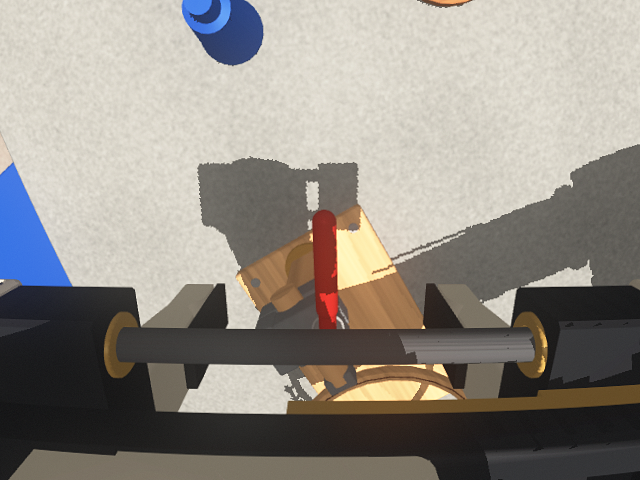

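The lever is centred (pixel 325, 210–320). I'll descend and close on it.

move_arm(jaw=[0, 0, 0.5, 1, 1], offset=[[0, 0.05, 0], [0, 0.04, 0], [0, 0.024, 0], [0, 0, 0], [0, 0, 0]], roll=[0, 0, 0, 0, 0])

```text
t: 14.12
eef_pos: [0.5852, -0.1388, 0.2079]
ee_rot: [-1.571, 0.002, 2.843]
force: [0.5, -0.2, 0.3]
width: 0.0629
```

move_arm(jaw=[1, 1, 1, 1, 1], offset=[[0, 0, 0], [0, 0, 0], [0, 0, 0], [0, 0, 0], [0, 0, 0]], roll=[0, 0, 0, 0, 0])

```text
t: 14.75
eef_pos: [0.5848, -0.1389, 0.2067]
ee_rot: [-1.571, 0.001, 2.842]
force: [1.8, -0.1, -0.4]
width: 0.0158
```

move_arm(jaw=[1, 1], offset=[[0, 0, 0], [0, 0, 0]], roll=[0, 0])

```text
t: 15.0
eef_pos: [0.5847, -0.1389, 0.2067]
ee_rot: [-1.571, 0.001, 2.842]
force: [2.2, -2.1, -0.4]
width: 0.0156
```

move_arm(jaw=[1, 1, 1, 1, 1], offset=[[0.008, 0, -0.0004], [0.008, 0, -0.0004], [0.008, 0, -0.0004], [0.008, 0, -0.0004], [0.008, 0, -0.0004]], roll=[0.1, 0.1, 0.1, 0.1, 0.1], grip_force=18)

```text
t: 15.62
eef_pos: [0.5497, -0.1187, 0.2059]
ee_rot: [-1.569, -0.001, 2.338]
force: [1.0, -4.1, -4.2]
width: 0.0155
```

move_arm(jaw=[1, 1, 1, 1, 1], offset=[[0.008, 0, -0.0004], [0.008, 0, -0.0004], [0.008, 0, -0.0004], [0.008, 0, -0.0004], [0.008, 0, -0.0004]], roll=[0.1, 0.1, 0.1, 0.1, 0.1])

```text
t: 16.25
eef_pos: [0.5285, -0.0843, 0.205]
ee_rot: [-1.566, -0.0, 1.838]
force: [-1.2, -5.5, -7.5]
width: 0.0157
```

Run:
```python
from h import *
tool([0.5297,-0.0845,.2055])
```

```text
t 16.25 tcp [ 0.5285 -0.0843  0.205 ] rot [-1.566 -0.     1.838] F [-1.2 -5.5 -7.5] w 0.0157 q [ 0.21  0.15 -0.32 -0.   -1.1  -1.51]
tool delta [-0.0005 -0.0005 -0.0011]
```

move_arm(jaw=[1, 0.3, 0.3, 0.3, 0.3], offset=[[0.001, 0, 0], [0, 0, 0], [0, 0, 0], [0, 0, 0], [0, -0.03, 0]], roll=[0, 0, 0, 0, 0])

```text
t: 16.88
eef_pos: [0.5295, -0.0826, 0.2351]
ee_rot: [-1.567, -0.001, 1.842]
force: [-0.5, 0.2, -1.1]
width: 0.0499
```

move_arm(jaw=[0.3, 0.3, 0.3, 0.3, 0.3], offset=[[0, -0.05, 0], [0, -0.05, 0], [-0.04, 0, 0.03], [-0.05, 0, 0.03], [-0.05, 0, 0.03]], roll=[0, 0, 0, 0, 0])

```text
t: 17.5
eef_pos: [0.481, -0.2428, 0.3373]
ee_rot: [-1.572, 0.0, 1.843]
force: [0.7, -0.1, 0.2]
width: 0.0612
```

move_arm(jaw=[0.3, 0.3], offset=[[0, 0, 0], [0, 0, 0]], roll=[0, 0])

```text
t: 17.75
eef_pos: [0.4813, -0.2418, 0.3366]
ee_rot: [-1.571, -0.0, 1.841]
force: [-0.2, 0.4, -0.5]
width: 0.0614
```

Run:
```python
from h import *
tool(None)
marks(["lever_tip","lever_pivot","hoop_near","hoop_center","bowl","cone","spare_hoop"],tag="f")
```

```text
t 17.75 tcp [ 0.4813 -0.2418  0.3366] rot [-1.571 -0.     1.841] F [-0.2  0.4 -0.5] w 0.0614 q [-0.1   0.08 -0.1  -0.   -1.39 -1.2 ]
side lever_tip [([0.5173, -0.0914, 0.2253], 0.84)]
side lever_pivot [([0.6015, -0.0604, 0.2257], 0.9)]
side hoop_near [([0.4963, 0.089, 0.1686], 0.66)]
side hoop_center []
side bowl [([0.5409, 0.4076, -0.0048], 0.85)]
side cone [([0.6344, -0.3397, -0.0003], 0.78)]
side spare_hoop [([0.3804, -0.3573, 0.0005], 0.73)]
top lever_tip []
top lever_pivot []
top hoop_near [([0.4985, 0.089, 0.1738], 0.85)]
top hoop_center [([0.5377, 0.4077, -0.0015], 0.63)]
top bowl [([0.5389, 0.4069, 0.0021], 0.65)]
top cone []
top spare_hoop []
```

View pics/side_f.png

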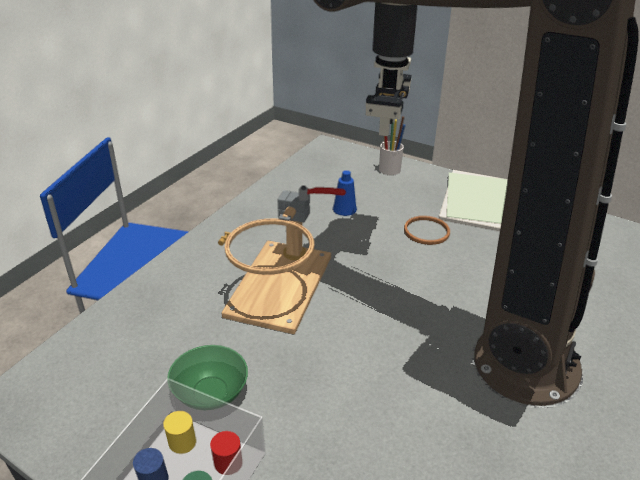

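View pics/top_f.png

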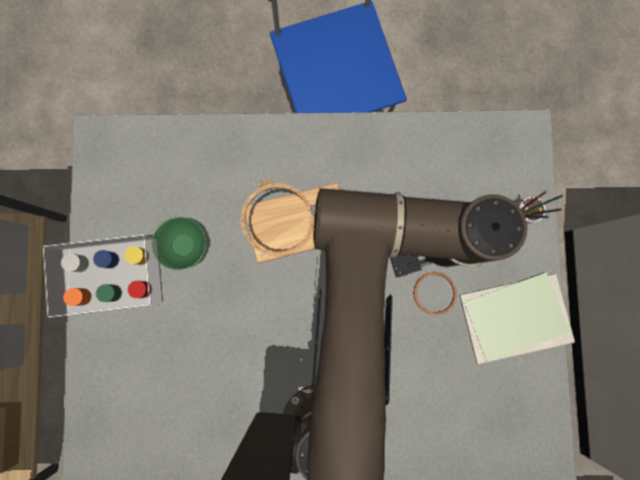

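Run:
```python
import cv2,numpy as np
for n in("side0","side_b","side_f"):
    i=cv2.imread(f"pics/{n}.png").astype(int)[170:215,290:365]
    m=(i[...,2]>110)&(i[...,1]<60)&(i[...,0]<60)
    y,x=np.nonzero(m); print(n,len(x),x.mean()+290,y.mean()+170,x.max()+290, y[x>x.max()-6].mean()+170)
from h import *
f=arm.grab_frame("side")
print(arm.landmark_of(f,"lever_tip"),arm.landmark_of(f,"hoop_near"))
```

```text
side0 154 326.4025974025974 190.52597402597402 344 191.52173913043478<stdin>:5: RuntimeWarning: Mean of empty slice.
  ret = ret.dtype.type(ret / rcount)
Traceback (most recent call last):
ValueError: zero-size array to reduction operation maximum which has no identity
```

Run:
```python
import cv2,numpy as np
for n in("side0","side_f"):
    i=cv2.imread(f"pics/{n}.png").astype(int)[170:215,290:365]
    m=(i[...,2]>60)&(i[...,1]<0.4*i[...,2])&(i[...,0]<0.4*i[...,2])
    y,x=np.nonzero(m); print(n,len(x),x.mean()+290,y.mean()+170,x.max()+290, y[x>x.max()-6].mean()+170)
from h import *
f=arm.grab_frame("side")
print(arm.landmark_of(f,"lever_tip"),arm.landmark_of(f,"hoop_near"))
```

```text
side0 191 326.9476439790576 190.717277486911 344 191.57575757575756
side_f 180 326.8222222222222 190.65555555555557 344 191.70967741935485
[{'position': [0.5142, -0.0897, 0.2264], 'p': 0.66}] [{'position': [0.4983, 0.0904, 0.1685], 'p': 0.9}]
```

The lever matches its starting pixels to within 0.2 px, the hoop is level, and the arm is clear. Handing in.

```bash
python3 -c "
from station import arm
print(arm.job_done(), arm.get_state()['t'])"
```

```text
the job is handed in; nothing more can be done
the job is handed in; nothing more can be done
```

The hoop is level, the clamp lever is back where it started, and I've handed the job in. No verdict was reported.

I gripped the lever and swung it back to about 1.04 rad. With closed fingers I then pushed the raised rim down until it was level, swung the lever back, let go and moved the arm clear. It took about 18 s of the 64 s allowed.

| Last check | Result |
|---|---|
| Lever | Within 0.2 px of its starting place in the side view, so it should read 0 to 0.08 rad |
| Hoop rim | Height 168.5 to 174 mm, against 171 mm for level, so within about 0.03 rad |
| Bowl, cone, spare hoop | Within about 5 mm of the first readings, which is measurement noise |
| Robot | Touching nothing; about 110 mm above the lever and off to one side |

- **Lever readings:** the network put the lever tip 4 to 6 mm from its first reading. That is about its own error, and the pixel comparison doesn't support a shift.
- **Top view:** the arm blocked the lever, cone and spare hoop there at the end, so those were checked in the side view only.
- **Push force:** it peaked at about 35 N, through the fingertips rather than the gripper's body, then dropped to under 3 N.

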